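Index the mainboard by one slot with the hand wheel

TASK

Move the mainboard on by one expansion slot: push the upright handle of the hand wheel clockwise (seen from above) round exactly one full turn, so that the handle comes back over the fixed index pin, and leave it there. Only push the handle with the fingertips or the outside of the fingers, never take it between them, and leave the mainboard and the things lying around alone.

Things in the scene. Friction and masses are not known exactly. Their poses are not given: they have to be found in the camera images.
- wheel_centre (a point): Centre of the horizontal black hand wheel, on its upright axis, at the top of the rim, 117 mm above the bench. Wheel 138 mm across, open round rim 14 mm thick, three spokes, hub top 124 mm above the bench. It sits on a grey gearbox, 90 mm square, at the near end of a slide.
- crank_handle: Plain upright light-metal handle, a round post 22 mm in diameter, 55 mm high, fixed on the wheel's rim 62 mm from its axis. Origin: centre of its foot, 117 mm above the bench; z up, top 172 mm above the bench. It goes round with the wheel; its starting direction differs each time. Pushing it takes about 2 N slowly, 6 N at 1 rad/s; it stays where it is left, without coasting.
- wheel (a joint): Turn of the hand wheel in rad: 0 at the start (handle over the index pin), growing clockwise seen from above; 6.283 is one full turn. No stop or click at one turn: it turns on if pushed further (end stops at about -2.5 and 10).
- index_pin (a point): Top of the fixed steel index pin, a peg 8 mm wide and 6 mm thick on an arm that reaches out from below the wheel, 91 mm from its axis, just outside the rim, 103 mm above the bench. It does not turn; it marks the direction in which the handle stands at the start, and where it belongs after the full turn.
- carriage (a joint): Travel in m of the carriage under the mainboard, driven by the wheel through a screw: 0 at the start, 0.020 (one slot) after one full turn; it moves away from the wheel along the slide.
- mainboard: Green mainboard, 226 mm along the slide, 185 mm wide, on the carriage beyond the wheel. Origin: centre of its underside, 50 mm above the bench, at the start 203 mm from the wheel's axis; x points along the slide away from the wheel, z up. Its parts reach 73 mm above the bench; a fixed pointer arm on its +y side reaches 98 mm.
- heat_sink: Loose aluminium heat sink with fins, 80 x 70 x 38 mm high, lying beside the wheel. Origin: centre of its underside. Leave alone.
- screw_jar: Loose closed glass jar with a white cap, 56 mm in diameter, 70 mm high, standing beside the wheel. Origin: centre of its underside. Leave alone.
- hard_drive: Loose hard disk drive, 147 x 101 x 26 mm high, lying beside the slide. Origin: centre of its underside. Leave alone.
- screwdriver: Loose screwdriver, lying flat beside the slide, lower than 40 mm. Leave alone.

How it is judged:
On the way, in this order (a step that is already met when the one before it is completed fails the run):
1. the handle is being pushed by the fingers about a third of the way round, clockwise (value of joint wheel between 0.7 and 3 rad and contact force between the fingers and crank_handle above 0.2 N), for 0.02 s.
2. the handle is being pushed by the fingers about three quarters of the way round (value of joint wheel between 3.4 and 5.8 rad and contact force between the fingers and crank_handle above 0.2 N), for 0.02 s.
At the end, for the whole second after the job is handed in: The wheel stands still at one full clockwise turn from its start, within 0.17 rad (10 degrees); the carriage has moved on 20 mm within 1 mm; the heat sink, jar, hard drive and screwdriver lie within 15 mm of where they were (value of joint wheel between 6.113 and 6.453 rad and velocity of joint wheel between -0.05 and 0.05 rad/s and value of joint carriage between 0.019 and 0.021 m and distance of each of heat_sink, screw_jar, hard_drive, screwdriver from where it was at the start of the episode below 0.015 m); the robot touches nothing.
It fails at once if the handle is taken between the fingers (horizontal distance between the grasp point and crank_handle below 0.013 m and z of the grasp point in the frame of crank_handle between 0 and 0.059 m).
It fails at once if the mainboard is touched with more than 1 N (contact force between any of the fingers, the arm and mainboard above 1 N).
It fails at once if the heat sink, jar, hard drive or screwdriver is moved by more than 15 mm or lifted (distance of any of heat_sink, screw_jar, hard_drive, screwdriver from where it was at the start of the episode above 0.015 m).
It also fails if it takes over 48 s, if anything falls off the work surface, if the arm or the gripper's body presses on something with over 40 N, if the wrist force passes 120 N, or if a joint passes its speed limit or range.

ROBOT

A 7-joint arm with a two-finger parallel gripper is mounted at the origin on the work surface. World frame = base frame: x ahead of the robot, y to its left, z up, the work surface at z = 0. Lengths are in m, angles in rad, forces in N, time in s.
With the tool pointing down it reaches from about 0.425 to 0.825 m from the base axis. Payload 3.6 kg.
Tool frame: the origin (TCP) lies where the fingers leave the gripper's body, on its centre line; the fingertips stand 73 mm ahead of it and the grasp point (between the pads) lies 54 mm ahead of it; z points along the fingers, y is the line along which they close (so a half turn about z gives the same grasp; the last joint's range is limited). The gripper opens to 85 mm and grips with 20 to 120 N. Pads are 22 mm wide; open, the fingers measure 114 mm over their backs; the gripper's body (76 mm by 85 mm) begins 54 mm behind the grasp point. The pads swing forward as they close: fully open they stand 13 mm farther back than shut.
Start: joints at [-0.026, 0.615, -0.013, 1.423, 0.008, 1.103, -0.04], TCP at [0.65, 0, 0.304] pointing down, gripper open.
Joint ranges: [-3.12, 3.12], [-0.3, 2.06], [-1.34, 1.32], [0.26, 2.42], [-1.36, 4.5], [0.01, 1.98], [-2.84, 2.84]. Speed limits (rad/s): [2.79, 2.79, 3.14, 3.14, 3.14, 3.14, 3.14].

INTERFACE

Orientations are given as a unit quaternion [x, y, z, w].
In Python, from station import arm, snapshot, camera_info, ticket gives the robot as it stands. Calls block until the motion is done:
- arm.movep(position, orientation): joint-space move of the TCP to a pose.
- arm.line_to(position, velocity=0.15, ori=None): straight line of the TCP; ori=None keeps the orientation; velocity is the mean speed in m/s.
- arm.move_j(angles): joint-space move.
- arm.move_gripper(opening, effort=None): opening from 0.0 (shut) to 1.0 (fully open); effort is the grip in N (None keeps the last); returns when the fingers have stopped.
- arm.pause(seconds).
- arm.ik(position, orientation): joint angles nearest the present ones, or None.
- snapshot(name): name is "scene" or "side" or "wrist"; returns the picture (400x640x3 uint8, blue, green, red); there is no depth.
- camera_info(name): a dict with "fx", "fy", "cx", "cy" (pixels), "dist_coeffs" ([k1, k2, p1, p2, k3] as OpenCV has them; the pictures are not rectified), "R" (3x3) and "t" (3): a world point X has camera coordinates R X + t; the wrist camera has in their place "T_tool_cam" (4x4, takes a point from camera to tool coordinates, whose origin is the TCP and whose axes are the flange's). Camera axes: x right, y down, z forward; pixel columns grow to the right and rows downward; lengths in m; the calibration is good to about 2 mm. A picture is of the moment at which its call begins: read the wrist's pose just before it. camera_info takes no time and is no camera call.
A pose or a line that the arm cannot do raises arm.MotionError and nothing moves.
- ticket.finish_job(): hands the job in; it is judged then, once.
Readings, each from a call of its own:
- arm.read_time(): time.
- arm.read_joint_positions(): joint angles.
- arm.read_dq(): joint speeds.
- arm.read_effort(): joint torques, N m.
- arm.read_tool_pos(): TCP position.
- arm.read_eef_rot(): TCP orientation.
- arm.read_ft_force(): force on the tool from outside, world axes, zero at the start.
- arm.read_wrist_torque(): the same for the moment, N m.
- arm.read_opening(): opening from 0.0 (shut) to 1.0 (fully open).
- arm.read_finger_force(): force on a finger pad.
Only numpy, scipy, OpenCV 4.12 (cv2) and the standard library are available. Lean on these libraries where they do the work, as an engineer would, in place of code of your own. Each camera call takes 0.05 s, during which the arm holds its last target. There are 200 camera calls.

## Working session

There is one attempt and no reset: what is moved stays moved. The work goes in short steps, each a Python script; the robot and the scene stay as the last script left them, time stands still between calls to the robot, and variables do not carry over. Pictures are saved under pics/ and viewed, at most 10 in all, crops included, and the job is handed in when it is done.

```bash
ls; mkdir -p pics; python3 - <<'E'
from station import arm, snapshot, camera_info
import cv2
for n in ("scene","side","wrist"):
    i=snapshot(n); cv2.imwrite(f"pics/{n}0.png",i)
    print(n,camera_info(n))
print(arm.read_tool_pos(),arm.read_eef_rot(),arm.read_time())
E
```

```text
pics
scene {'fx': 411.2606950218723, 'fy': 411.2606950218723, 'cx': 314.95693345260855, 'cy': 195.62474258492048, 'dist_coeffs': array([0.03346613, 0.        , 0.        , 0.        , 0.        ]), 'R': array([[ 0.28737192,  0.95777992, -0.00866006],
       [ 0.69141346, -0.21369148, -0.69013287],
       [-0.66284599,  0.19233713, -0.72363086]]), 't': array([-0.19981874, -0.35554123,  1.24675457])}
side {'fx': 447.42992958069715, 'fy': 447.42992958069715, 'cx': 315.64259897531593, 'cy': 200.9292008963328, 'dist_coeffs': array([-0.09339672,  0.        ,  0.        ,  0.        ,  0.        ]), 'R': array([[-0.86770126, -0.49670993,  0.01933313],
       [-0.32781303,  0.54255243, -0.77341805],
       [ 0.37367519, -0.67743347, -0.63360141]]), 't': array([0.56706355, 0.26483337, 0.79542992])}
wrist {'fx': 289.8740897925716, 'fy': 289.8740897925716, 'cx': 316.3664808711739, 'cy': 198.67511253860684, 'dist_coeffs': array([-0.00906102,  0.        ,  0.        ,  0.        ,  0.        ]), 'T_tool_cam': array([[-1.66387279e-03, -9.48059624e-01, -3.18088323e-01,
         8.20678194e-02],
       [ 9.99998604e-01, -1.62678491e-03, -3.82225225e-04,
         1.75286352e-03],
       [-1.55088981e-04, -3.18088515e-01,  9.48061007e-01,
        -6.98369457e-02],
       [ 0.00000000e+00,  0.00000000e+00,  0.00000000e+00,
         1.00000000e+00]])}
[ 6.49550277e-01 -1.43664943e-06  3.02987505e-01] [ 0.70710059  0.70711224 -0.00072538 -0.00071199] 0.15
```

View pics/scene0.png

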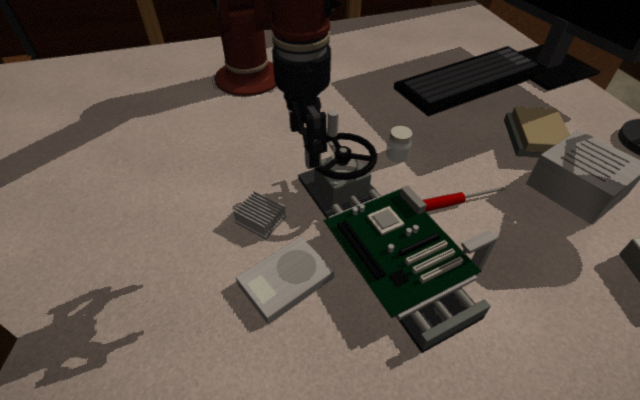

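View pics/side0.png

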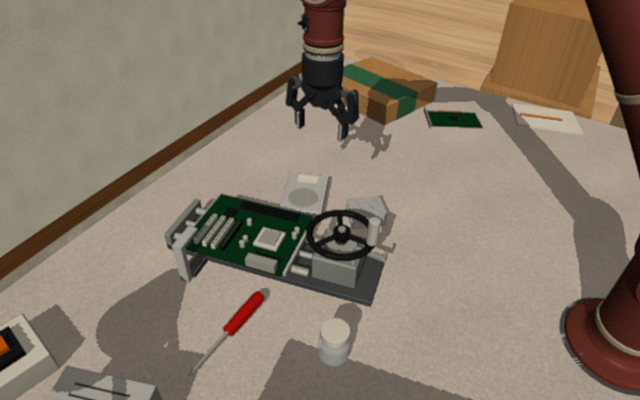

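View pics/wrist0.png

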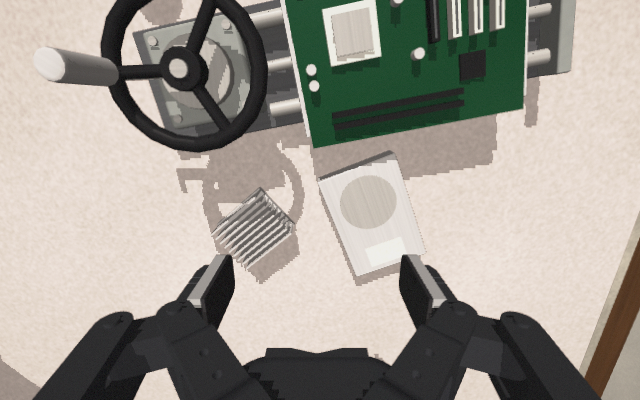

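The wrist view shows the hub at about (178,68) and the handle top at (50,65). The scene view has the hub at (344,155) and the handle top at (333,115). The side view has the hub at (342,230) and the handle top at (374,221). The handle stands on the robot's side of the wheel.

```bash
cat > h.py <<'E'
import numpy as np, cv2
from scipy.spatial.transform import Rotation as Ro
from station import arm, snapshot, camera_info
def ray(n,uv,pose=None):
    c=camera_info(n); K=np.array([[c['fx'],0,c['cx']],[0,c['fy'],c['cy']],[0,0,1]])
    p=cv2.undistortPoints(np.array([[uv]],float),K,c['dist_coeffs'])[0,0]; d=np.array([p[0],p[1],1])
    if n=='wrist':
        P,q=pose; T=c['T_tool_cam']; R=Ro.from_quat(q).as_matrix()
        return P+R@T[:3,3], R@T[:3,:3]@d
    return -c['R'].T@c['t'], c['R'].T@d
def onz(n,uv,z,pose=None):
    o,d=ray(n,uv,pose); return (o+d*(z-o[2])/d[2])[:2]
def quat(a): # tool down, tool x at world angle a
    x=np.array([np.cos(a),np.sin(a),0]); z=np.array([0,0,-1.]); return Ro.from_matrix(np.c_[x,np.cross(z,x),z]).as_quat()
E
python3 - <<'E'
from h import *
P0=(arm.read_tool_pos(),arm.read_eef_rot())
H={'wrist':((178,68),(50,65)),'scene':((344,155),(333,115)),'side':((342,230),(374,221))}
for n,(a,b) in H.items():
    c=onz(n,a,.124,P0);h=onz(n,b,.172,P0);v=h-c
    print(n,c.round(4),h.round(4),np.hypot(*v).round(4),np.degrees(np.arctan2(v[1],v[0])).round(1))
# wrist: rim ellipse check
i=cv2.imread('pics/wrist0.png'); print('jar',onz('side',(335,335),.07),'sink',onz('wrist',(255,230),.038,P0))
q=P0[1]
c=onz('wrist',(178,68),.124,P0)
for a0 in (0,90,45,-45):
  bad=[]
  for t in range(0,360,15):
    p=c+.062*np.array([np.cos(np.radians(t)),np.sin(np.radians(t))])
    for z in (.218,.27):
      if arm.ik([*p,z],quat(np.radians(a0))) is None: bad.append((t,z))
  print(a0,bad)
E
```

```text
wrist [0.5417 0.1076] [0.4808 0.105 ] 0.061 -177.6
scene [0.5543 0.1031] [0.4852 0.1021] 0.0691 -179.2
side [0.5348 0.1125] [0.4756 0.1098] 0.0593 -177.4
jar [0.45313453 0.28912192] sink [ 0.57290771 -0.07200781]
0 []
90 []
45 []
-45 []
```

```bash
cat >> h.py <<'E'
C=np.array([.5415,.1075]); H0=-178.; Z=.145+.073; Q=quat(np.pi/2)
def tp(deg,z=Z,r=.062): return [*(C+r*np.array([np.cos(np.radians(deg)),np.sin(np.radians(deg))])),z]
def sweep(a,b,step=10,v=.05):
    n=int(np.ceil(abs(b-a)/step))
    for k,d in enumerate(np.linspace(a,b,n+1)[1:]):
        arm.line_to(tp(d),velocity=v)
        f=arm.read_ft_force()
        if k%3==0 or d==b: print(round(d),'F',np.round(f,1),'t',round(arm.read_time(),2))
E
python3 - <<'E'
from h import *
arm.move_gripper(0.0,20)
arm.movep(tp(H0+42,.30),Q); arm.line_to(tp(H0+42),velocity=.15)
print(arm.read_opening(),arm.read_tool_pos(),arm.read_ft_force().round(2),arm.read_time())
sweep(H0+42,H0-60)
cv2.imwrite('pics/side1.png',snapshot('side')); cv2.imwrite('pics/wrist1.png',snapshot('wrist'))
E
```

```text
-0.0007989770202018185 [0.49798733 0.06415753 0.21827335] [-0.52  0.56  0.43] 2.3167
-145 F [ 0.1  0.3 -0.7] t 2.67
-173 F [ 2.1 -2.7 -0.7] t 3.72
-201 F [ 0.1 -2.9  1.2] t 4.77
-229 F [ 0.5 -7.4  1.1] t 5.82
-238 F [-2.4 -2.2 -0.2] t 6.17
```

View pics/side1.png

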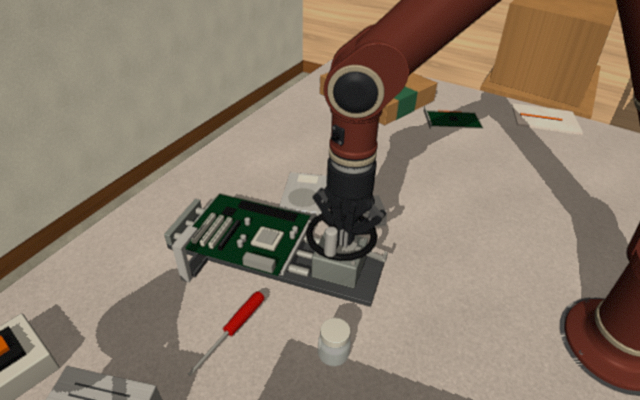

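View pics/wrist1.png

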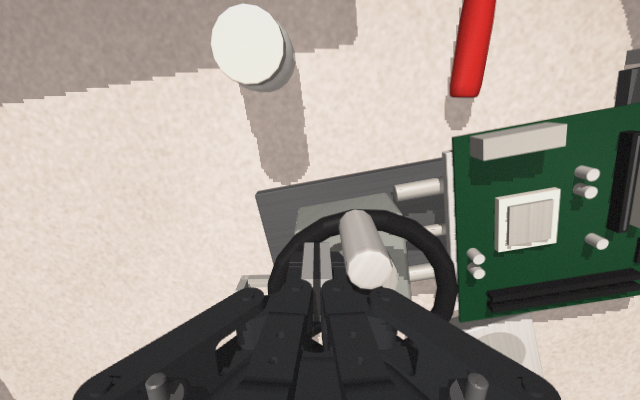

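Pushing works: the handle's top is at about (330,232) in the side view, on the far (+y) side with the fingers behind it. I'll keep pushing and stop short of the index pin.

```bash
python3 - <<'E'
from h import *
sweep(H0-60,H0-298)
arm.line_to(tp(H0-298+15),velocity=.05)
arm.line_to(tp(H0-298+15,.30),velocity=.15)
q0=[-0.026,0.615,-0.013,1.423,0.008,1.103,-0.04]
arm.move_j(q0); print(arm.read_time(),arm.read_tool_pos(),arm.read_eef_rot())
cv2.imwrite('pics/side2.png',snapshot('side')); cv2.imwrite('pics/wrist2.png',snapshot('wrist'))
E
```

```text
-248 F [-1.9 -1.4 -2.8] t 6.63
-278 F [-3.8  1.3  0.1] t 7.73
-307 F [-2.8  1.  -0.1] t 8.83
-337 F [-1.4  1.7 -0.2] t 9.93
-367 F [-1.9  2.8  0.8] t 11.03
-397 F [-1.7  5.1  1.6] t 12.13
-426 F [2.  0.5 2.1] t 13.23
-456 F [3.4 2.7 0.1] t 14.33
-476 F [ 2.5 -1.4  0.4] t 15.07
16.825 [ 6.49701833e-01 -1.58334419e-04  3.01807260e-01] [ 0.70721615  0.70699502 -0.00099744 -0.00153734]
```

View pics/wrist2.png

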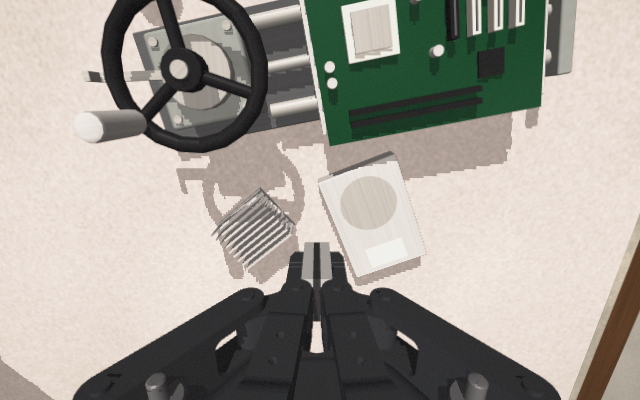

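The handle top is now at (88,127) and the hub at (180,69). The index pin is visible at about (90,76), so the handle is still short of it.

```bash
python3 - <<'E'
from h import *
P=(arm.read_tool_pos(),arm.read_eef_rot())
c=onz('wrist',(179.5,68.5),.124,P)
for n,uv,z in(('now',(88,127),.172),('start',(50,65),.172),('pin',(91,76),.103)):
    h=onz('wrist',uv,z,P);v=h-c;print(n,c,h,np.hypot(*v),np.degrees(np.arctan2(v[1],v[0])))
E
```

```text
now [0.54219354 0.10831949] [0.4951917  0.06718546] 0.06245944095176797 -138.80894665786894
start [0.54219354 0.10831949] [0.48007299 0.10595935] 0.06216536828624571 -177.8242146647836
pin [0.54219354 0.10831949] [0.45498413 0.10485063] 0.08727837015038699 -177.72218814677194
```

```bash
python3 - <<'E'
from h import *
arm.movep(tp(-98,.30),Q); arm.line_to(tp(-98),velocity=.15)
sweep(-98,-157)
arm.line_to(tp(-142),velocity=.05); arm.line_to(tp(-142,.30),velocity=.15)
arm.move_j([-0.026,0.615,-0.013,1.423,0.008,1.103,-0.04]); print(arm.read_time(),arm.read_ft_force().round(2))
cv2.imwrite('pics/wrist3.png',snapshot('wrist'))
E
```

```text
-108 F [ 0.   0.5 -0.7] t 18.56
-137 F [ 3.6 -1.1  0. ] t 19.66
-157 F [ 1.4 -1.9  0.4] t 20.39
22.2917 [-0.56  1.21  0.41]
```

View pics/wrist3.png

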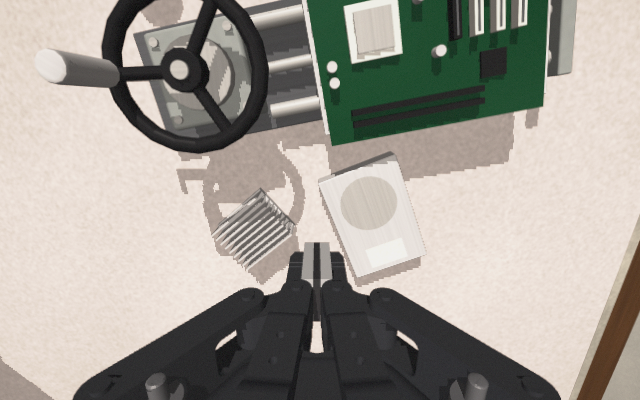

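The handle top is at about (50,66), against (50,65) at the start. That is within about 1°, and the spokes match too. The gripper is clear, and the board has moved on by one slot.

```bash
python3 -c "
from station import ticket
print(ticket.finish_job())"
```

```text
the job is handed in; nothing more can be done
None
```

The job is handed in: the handle was pushed one full clockwise turn and stands back over the index pin, within about 1° by the last wrist picture, and the arm is clear of everything; the verdict itself was not shown.

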